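Fit the carrier flange on the suction mount's studs and latch it

TASK

On the pane of car glass, pick up the square flange with the black grip and fit it, grip upward, onto the four studs of the suction mount: feel for the turn at which all four holes match and slide it gently down until it lies flush, without forcing it, as the mount stands on glass. Then swing the mount's latch all the way across over the flange's edge, let go of everything, and leave the other things where they are.

Things in the scene. Friction and masses are not known exactly. Their poses are not given: they have to be found in the camera images.
- flange: The part to fit: square aluminium plate 92 x 92 x 8 mm, about 0.28 kg, four 10 mm through holes at (+-32, +-32) mm; on its middle an upright black grip block, 44 mm along its x, 16 mm thick along its y, top 45 mm above the underside. Origin: centre of the underside; z up. Lies on the glass at the start. Fits the studs in any of its four quarter turns.
- mount: Suction mount fixed on the glass by a black rubber cup, 128 mm across; origin: centre of the cup's underside, on the glass; z up. On the cup a round aluminium head, 116 mm across, carries a dark steel ring with four studs. Pressed down, the head gives on the rubber: about 4 N to start, then 2.2 N per mm, 10 mm of travel, then hard. Over 40 N between flange and mount, wedging included, is forcing.
- seat (a point): Centre of the stud ring's upper face, on which the flange's underside must lie flush; 43 mm above the mount's origin; sinks with the head when pressed. Its axes are the mount's and do not show the ring's turn.
- studs (a point): Point on the mount's axis level with the stud tips, 16 mm above the seat. The four studs, 8 mm thick with slightly chamfered tips, stand at (+-32, +-32) mm about it, but their ring is clamped turned about the axis by an unknown angle of up to 0.38 rad either way from the axes given here: find it by eye or feel. The ring does not turn under ordinary hand forces.
- latch (a joint): Angle of the latch, a flat steel bar on an upright pivot post 82 mm from the mount's axis on its +x side. Near 0 (starts 0 to 0.25) the bar points to the mount's +y, out of the way; it turns anticlockwise seen from above to a stop at 1.57, pointing at the axis, 10 mm over the flange's edge and 3 mm above it. Takes about 2 N at its pin and stays where left.
- latch_pin (a point): Top centre of the latch's upright round pin, 12 mm thick, by which it is swung: it stands 26 mm above the bar (top 86 mm, foot 60 mm above the mount's origin), on the bar's line 30 mm from the pivot. At latch angle a it is at (82 - 30 sin a, 30 cos a) mm in the mount's x, y.
- resin: Bystander, leave alone: small amber resin bottle, 26 mm across, 62 mm tall, upright.
- spare_seal: Bystander, leave alone: flat black rubber ring, 60 mm across, 9 mm thick.
- torch: Bystander, leave alone: black hand torch lying down, 115 mm long, 32 mm thick.
- injector: Bystander, leave alone: slim steel resin injector standing upright, 95 mm tall, 32 mm across.
- spare_plate: Bystander, leave alone: small square aluminium plate, 64 mm, 8 mm thick, two holes and no grip: not the part wanted.
- driver: Bystander, leave alone: screwdriver lying down, 170 mm long.
- jar: Bystander, leave alone: clear jar with a white cap, 54 mm across, 55 mm tall.
Things that resemble listed ones, but are neither listed nor needed, are in the scene too. What is shaped like the flange but pink or purple is not meant.

How it is judged:
By the outcome, as a careful person would: the job done as asked, in the order asked, and still so for the second after the job is handed in, with the robot touching nothing.
It also fails if it takes over 72 s, if anything falls off the work surface, if the arm or the gripper's body presses on something with over 40 N, if the wrist force passes 120 N, or if a joint passes its speed limit or range.

ROBOT

A 7-joint arm with a two-finger parallel gripper is mounted at the origin on the work surface. World frame = base frame: x ahead of the robot, y to its left, z up, the work surface at z = 0. Lengths are in m, angles in rad, forces in N, time in s.
With the tool pointing down it reaches from about 0.4 to 0.875 m from the base axis. Payload 19.3 kg.
Tool frame: the origin (TCP) lies between the finger pads; the fingertips stand 17 mm ahead of it and the grasp point (between the pads) lies 2 mm behind it (bot.finger_overhang is the distance from the TCP to the fingertips, in m); z points along the fingers, y is the line along which they close (so a half turn about z gives the same grasp; the last joint's range is limited). The gripper opens to 85 mm and grips with 20 to 120 N. Pads are 22 mm wide; open, the fingers measure 114 mm over their backs; the gripper's body (76 mm by 85 mm) begins 54 mm behind the grasp point. The pads swing forward as they close: fully open they stand 13 mm farther back than shut.
Start: joints at [-1.191, 0.521, -0.036, 1.599, 0.021, 1.021, -0.113], TCP at [0.272, 0.563, 0.248] pointing down, gripper open.
Joint ranges: [-2.91, 2.91], [-0.3, 2.13], [-1.5, 1.42], [0.17, 2.43], [-1.26, 4.41], [0.16, 1.93], [-2.52, 2.52]. Speed limits (rad/s): [1.89, 1.89, 2.39, 2.39, 3.01, 3.01, 3.01].

INTERFACE

Orientations are given as [roll, pitch, yaw] about the fixed x, y, z axes, in that order (R = Rz(yaw) Ry(pitch) Rx(roll)).
In Python, from workcell import observe, grab_frame, bot gives the robot as it stands.
- The arm moves only by the shell command python3 -m crank 'ROWS' [FORCE]. ROWS is a JSON object of lists of equal length, an entry for each row: "linear": the shift along the world's x, y, z each as a share of 0.25 m, from -1 to 1, a list of three; "delta_rot": the turn, a rotation vector about the world's x, y, z each as a share of 30 degrees, from -1 to 1, a list of three; "fingers": the opening, from -1 (shut) to 1 (fully open). In form: {"linear": [[dx, dy, dz], ...], "delta_rot": [[rx, ry, rz], ...], "fingers": [fingers, ...]}. A call has 1 to 5 rows; each row is the pose to reach, as a shift and turn from the pose commanded when the call began; what a row does not reach only later rows make up. A row lasts 1/10 s, in which the tool goes at most 50 mm and 8.59 degrees, less where a joint would pass 70% of its speed; a pose out of reach is approached as far as the arm can. A call with a number of a shift or a turn outside -1 to 1 is refused whole. A call with a gripper value outside its range is refused whole. The fingers move at their own pace and stop on an object; FORCE is the grip in N (left out, the last holds). Time passes only in rows, so rows that repeat a pose let the fingers close. It gives the time, the measured TCP pose, the force, the opening and the grip force at its end, in the units of the state.
- observe(): the state, without advancing time (a new reading comes with each control period).
- grab_frame(name): name is "scene" or "top"; returns a dict with "image" (400x640x3 uint8, red, green, blue), "mtx" (3x3 intrinsics, pixels), "xyz" and "orientation" of the camera in the world. Camera axes: x right, y down, z forward; pixel columns grow to the right and rows downward; lengths in m; the calibration is good to about 2 mm. A picture is of the moment at which its call begins. There is no depth.
- bot.job_done(): hands the job in; it is judged then, once.
The state is a dict: "clock": time; "qpos": joint angles; "qd": joint speeds; "joint_efforts": joint torques, N m; "position": TCP position; "tool_rot": TCP orientation; "force": force on the tool from outside, world axes, zero at the start; "moment": the same for the moment, N m; "grip_width": finger opening in m; "finger_force": force on a finger pad.
Only numpy, scipy, OpenCV 4.12 (cv2) and the standard library are available. Lean on these libraries where they do the work, as an engineer would, in place of code of your own. Each camera call takes 0.05 s, during which the arm holds its last target. There are 200 camera calls.

## Working session

There is one attempt and no reset: what is moved stays moved. The work goes in short steps, Python scripts to look and compute and a shell command to move; the robot and the scene stay as the last step left them, time stands still between calls to the robot, and variables do not carry over. Pictures are saved under pics/ and viewed, at most 10 in all, crops included, and the job is handed in when it is done.

```bash
mkdir -p pics; ls; python3 - <<'E'
from workcell import observe, grab_frame, bot
import cv2
for n in("scene","top"):
    f=grab_frame(n); cv2.imwrite(f"pics/{n}0.png",f["image"][:,:,::-1]); print(n,f["mtx"],f["xyz"],f["orientation"])
print(observe()); print([a for a in dir(bot) if a[0]!='_'])
E
```

```text
pics
scene [[373.40782616   0.         318.81987228]
 [  0.         373.40782616 200.57060184]
 [  0.           0.           1.        ]] [1.31508223 0.35283034 0.64871397] [-2.12537043 -0.02074683  1.99623832]
top [[424.41040117   0.         323.70139843]
 [  0.         424.41040117 203.58582744]
 [  0.           0.           1.        ]] [ 0.32429742 -0.00829958  1.30584656] [-3.02303160e+00 -7.60398739e-04 -1.59082105e+00]
{'clock': 0.1, 'qpos': array([-1.19118887,  0.5219799 , -0.03633014,  1.5999253 ,  0.02119312,
        1.02109691, -0.11280338]), 'qd': array([ 0.00039742, -0.00352749,  0.00013956, -0.00203567, -0.00063476,
       -0.00190027,  0.0005693 ]), 'joint_efforts': array([ 4.84708391e-03, -9.28481627e+01,  1.98473990e+00, -3.70536625e+01,
        1.81763089e-02,  5.37408385e-03,  1.12791670e-05]), 'position': array([0.27165131, 0.56257227, 0.24777656]), 'tool_rot': array([-3.14056983e+00,  6.36852624e-05,  2.69176916e+00]), 'force': array([ 0.96383459,  0.0124927 , -0.16383107]), 'moment': array([-0.00457038, -0.04258823, -0.03130472]), 'finger_force': 0.0, 'grip_width': 0.0855157268435463}
['IKError', 'finger_overhang', 'job_done']
```

View pics/top0.png

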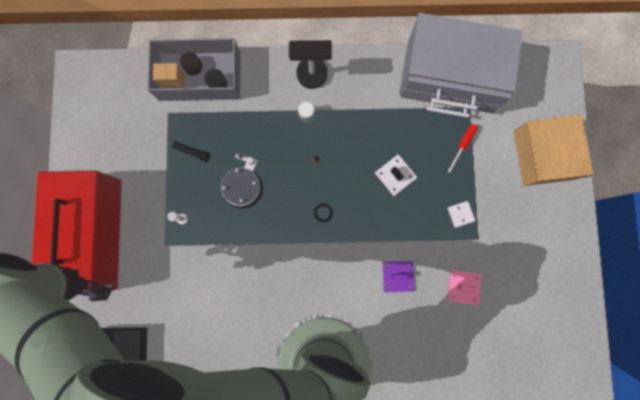

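View pics/scene0.png

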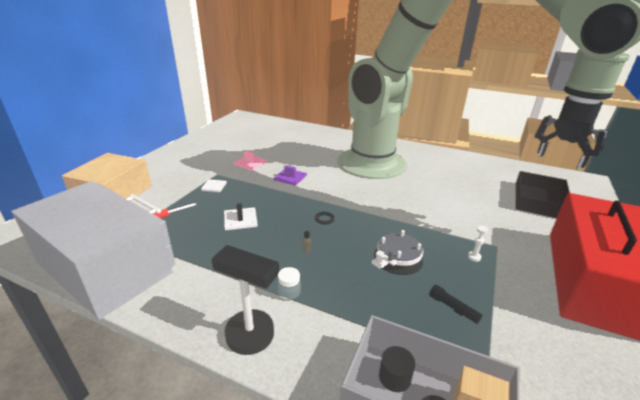

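The top view shows world +x up and +y left. These could be the flange:
- White-aluminium plate with black grip at (396,174). It fits the description.
- Purple one at (399,276) and pink one at (464,287). Both are excluded by colour.
- Small plate at (461,214), with no grip. This is the spare plate.

The mount is at (241,187), with its latch near (245,161). Next I'll enlarge both.

```bash
cat > h.py <<'E'
import numpy as np, cv2
from scipy.spatial.transform import Rotation as R
from workcell import observe, grab_frame, bot
def ray(f,px):
    d=R.from_euler('xyz',f["orientation"]).as_matrix()@np.linalg.inv(f["mtx"])@np.array([px[0],px[1],1.]); return np.array(f["xyz"]),d
def onz(f,px,z):
    c,d=ray(f,px); return c+d*(z-c[2])/d[2]
def proj(f,p):
    q=R.from_euler('xyz',f["orientation"]).as_matrix().T@(np.array(p)-f["xyz"]); u=f["mtx"]@q; return u[:2]/u[2]
def tri(f1,p1,f2,p2):
    c1,d1=ray(f1,p1);c2,d2=ray(f2,p2)
    s=np.linalg.lstsq(np.c_[d1,-d2],c2-c1,rcond=None)[0]
    a,b=c1+d1*s[0],c2+d2*s[1]; return (a+b)/2,np.linalg.norm(a-b)
E
python3 - <<'E'
from h import *
t=grab_frame("top")["image"];s=grab_frame("scene")["image"]
def crop(im,u,v,w,h,k): return cv2.resize(im[v:v+h,u:u+w],None,fx=k,fy=k,interpolation=cv2.INTER_CUBIC)
a=crop(t,210,142,64,72,6);b=crop(t,364,142,64,72,6)
c=crop(s,366,225,64,48,6);d=crop(s,208,195,64,48,6)
cv2.imwrite("pics/c1.png",np.vstack([np.hstack([a,b])])[:,:,::-1])
cv2.imwrite("pics/c2.png",np.hstack([c,d])[:,:,::-1])
E
```

```text
(no output)
```

View pics/c1.png

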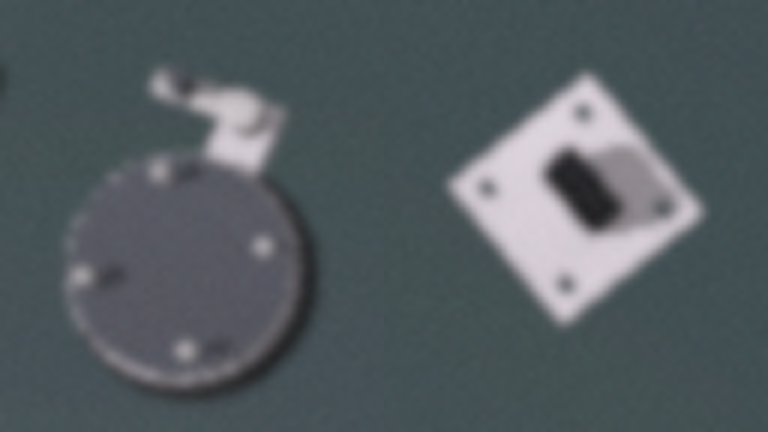

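View pics/c2.png

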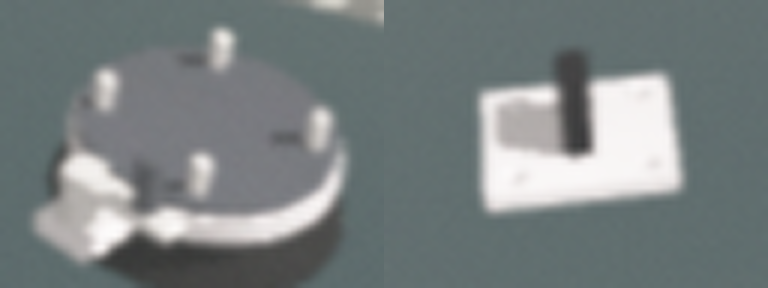

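Flange confirmed: crop 1 shows an aluminium plate with a black grip and four holes. The mount shows four stud tips at crop (160,170), (262,245), (185,350) and (80,275), the post near (240,108), and the pin near (160,82). Next I'll triangulate.

```bash
python3 - <<'E'
from h import *
T=grab_frame("top");S=grab_frame("scene")
o=lambda b,p:((p[0]+.5)/6-.5+b[0],(p[1]+.5)/6-.5+b[1])
tt=[o((210,142),p) for p in[(160,170),(262,245),(185,350),(80,275)]]
ss=[o((366,225),p) for p in[(203,155),(105,72),(222,32),(320,112)]]
for a,b in zip(tt,ss): print(tri(T,a,S,b), onz(T,a,.059), onz(S,b,.059))
for z in(.059,.063):
    P=np.array([onz(T,a,z) for a in tt]); c=P.mean(0); d=P-c
    Q=np.array([onz(S,a,z) for a in ss])
    print("seat",c,Q.mean(0),np.linalg.norm(d,axis=1),np.degrees(np.arctan2(d[:,1],d[:,0])))
m=c
post=onz(T,o((210,142),(240,108)),.06); v=post-m; ya=np.arctan2(v[1],v[0]); print("post",post,np.hypot(*v[:2]),np.degrees(ya))
for a in(0,.12,.25):
    lp=m[:2]+R.from_euler('z',ya).as_matrix()[:2,:2]@[.082-.03*np.sin(a),.03*np.cos(a)]
    for n,f,b in(("T",T,(210,142)),("S",S,(366,225))):
        print(n,a,lp,[(proj(f,[*lp,h])-b+.5)*6-.5 for h in(.06,.086)])
F=[onz(T,o((364-64,142),p),.008) for p in[(587,70),(703,210),(563,327),(447,187)]]
F=[onz(T,((p[0]-384+.5)/6-.5+364,(p[1]+.5)/6-.5+142),.008) for p in[(587,70),(703,210),(563,327),(447,187)]]
F=np.array(F);c=F.mean(0);e=np.roll(F,-1,0)-F;print("flange",c,np.linalg.norm(e,axis=1),np.degrees(np.arctan2(e[:,1],e[:,0])))
fs=np.array([onz(S,o((208,195),(p[0]-384,p[1])),.008) for p in[(480,92),(665,73),(683,188),(488,210)]]);print("flange S",fs.mean(0),np.linalg.norm(np.roll(fs,-1,0)-fs,axis=1))
# black grip mask
im=T["image"].astype(int);m=(im.max(2)<60).astype(np.uint8);m[:,:364]=0;m[:,428:]=0;m[:142]=0;m[214:]=0
n,l,st,ce=cv2.connectedComponentsWithStats(m);k=1+np.argmax(st[1:,4]);pts=np.argwhere(l==k)[:,::-1].astype(np.float32);r=cv2.minAreaRect(pts);print(r,st[k]);print([onz(T,p,.045) for p in cv2.boxPoints(r)])
E
```

```text
(array([0.57744485, 0.24727923, 0.0657165 ]), np.float64(0.003634082023701502)) [0.57921692 0.2468599  0.059     ] [0.56815125 0.24777567 0.059     ]
(array([0.53913985, 0.19598674, 0.06490781]), np.float64(0.0017094696879569624)) [0.54038186 0.19612337 0.059     ] [0.53092572 0.19519932 0.059     ]
(array([0.48762402, 0.23428059, 0.06451981]), np.float64(0.002471250250060125)) [0.48862838 0.23413389 0.059     ] [0.47922875 0.23431603 0.059     ]
(array([0.52602903, 0.28575783, 0.06469511]), np.float64(0.001729848987341377)) [0.52711975 0.28623693 0.059     ] [0.51791723 0.28592039 0.059     ]
seat [0.53383673 0.24083853 0.059     ] [0.52405574 0.24080285 0.059     ] [0.04577793 0.04519164 0.04570281 0.04589263] [   7.55827636  -81.67253134 -171.56422924   98.4162076 ]
seat [0.5331645  0.24003927 0.063     ] [0.52942123 0.24156273 0.063     ] [0.04563107 0.04504666 0.04555619 0.0457454 ] [   7.55827636  -81.67253134 -171.56422924   98.4162076 ]
post [0.60966985 0.20690207 0.06      ] 0.0833735031642911 -23.419158227869783
T 0 [0.62033313 0.23497663] [array([183.76157898,  88.15257247
[... 411 characters left out ...]
2.33432461]), array([169.0774299 ,  90.44863344])]
S 0.25 [0.61315176 0.23707079] [array([149.48126385, 210.42927173]), array([157.52194709, 159.82041628])]
flange [ 0.5650303  -0.23685098  0.008     ] [0.0942984  0.09565871 0.09376105 0.09630111] [-142.81010007  128.53855655   37.57394079  -51.14937304]
flange S [ 0.5612156  -0.23426403  0.008     ] [0.09479909 0.10547575 0.09259647 0.10546342]
((396.7500305175781, 173.2500457763672), (11.31370735168457, 4.949747085571289), 45.0) [392 169  11  10  58]
[array([ 0.56946755, -0.21743844,  0.045     ]), array([ 0.58000414, -0.22843452,  0.045     ]), array([ 0.55499186, -0.25158524,  0.045     ]), array([ 0.54450385, -0.24059082,  0.045     ])]
```

```bash
python3 -m crank '{"linear":[[0.6,-0.76,0],[0.6,-0.76,0],[0.6,-0.76,0],[0.6,-0.76,0],[0.6,-0.76,0]],"delta_rot":[[0,0,-1],[0,0,-1],[0,0,-1],[0,0,-1],[0,0,-1]],"fingers":[1,1,1,1,1]}'
```

```text
clock: 0.8
position: [0.4231, 0.3705, 0.2485]
tool_rot: [3.141, 0.0, 2.164]
force: [0.1, -0.4, 0.3]
grip_width: 0.0853
finger_force: 0.0
```

```bash
python3 -m crank '{"linear":[[0.4,-0.82,0],[0.4,-0.82,0],[0.4,-0.82,0],[0.4,-0.82,0],[0.4,-0.82,0]],"delta_rot":[[0,0,-1],[0,0,-1],[0,0,-1],[0,0,-1],[0,0,-1]],"fingers":[1,1,1,1,1]}'
python3 -m crank '{"linear":[[0.16,-0.9,0],[0.16,-0.9,0],[0.16,-0.9,0],[0.16,-0.9,0],[0.16,-0.9,0]],"delta_rot":[[0,0,-1],[0,0,-1],[0,0,-1],[0,0,-1],[0,0,-1]],"fingers":[1,1,1,1,1]}'
python3 -m crank '{"linear":[[0,-0.7,-0.4],[0,-0.7,-0.4],[0,-0.7,-0.4],[0,-0.7,-0.4],[0,-0.7,-0.4]],"delta_rot":[[0,0,-0.87],[0,0,-0.87],[0,0,-0.87],[0,0,-0.87],[0,0,-0.87]],"fingers":[1,1,1,1,1]}'
```

```text
clock: 1.3
position: [0.523, 0.1639, 0.2486]
tool_rot: [3.141, 0.001, 1.638]
force: [0.2, 0.4, -0.5]
grip_width: 0.0854
finger_force: 0.0
clock: 1.8
position: [0.5618, -0.0612, 0.2485]
tool_rot: [3.141, 0.001, 1.115]
force: [0.4, 0.8, 0.2]
grip_width: 0.085
finger_force: 0.0
clock: 2.3
position: [0.559, -0.238, 0.1456]
tool_rot: [-3.141, 0.004, 0.658]
force: [0.1, 0.4, 0.1]
grip_width: 0.085
finger_force: 0.0
```

```bash
python3 -m crank '{"linear":[[0.016,0.008,-0.2],[0.016,0.008,-0.34],[0.016,0.008,-0.4],[0.016,0.008,-0.43],[0.016,0.008,-0.43]],"delta_rot":[[0,0,0],[0,0,0],[0,0,0],[0,0,0],[0,0,0]],"fingers":[1,1,1,1,1]}'
python3 -c "
from h import *
f=grab_frame('scene');cv2.imwrite('pics/g.png',cv2.resize(f['image'][120:270,150:350],None,fx=3,fy=3)[:,:,::-1])"
```

```text
clock: 2.8
position: [0.5659, -0.2303, 0.0411]
tool_rot: [3.141, 0.0, 0.666]
force: [0.1, 0.6, 0.9]
grip_width: 0.0853
finger_force: 0.0
```

View pics/g.png

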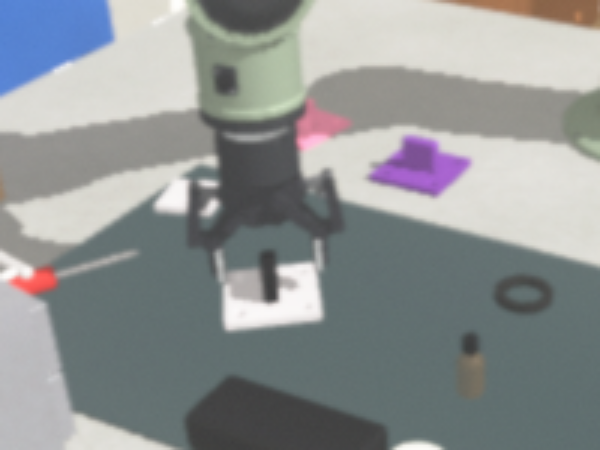

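```bash
python3 -m crank '{"linear":[[-0.012,-0.012,-0.012],[-0.012,-0.012,-0.012],[-0.012,-0.012,-0.012],[-0.012,-0.012,-0.012],[-0.012,-0.012,-0.012]],"delta_rot":[[0,0,0],[0,0,0],[0,0,0],[0,0,0],[0,0,0]],"fingers":[0.5,0,-0.5,-1,-1]}' 50
python3 -m crank '{"linear":[[0,0,0],[0,0,0],[0,0,0],[0,0,0],[0,0,0]],"delta_rot":[[0,0,0],[0,0,0],[0,0,0],[0,0,0],[0,0,0]],"fingers":[-1,-1,-1,-1,-1]}'
```

```text
clock: 3.35
position: [0.5631, -0.2333, 0.0382]
tool_rot: [3.141, -0.0, 0.665]
force: [0.6, 0.3, 2.6]
grip_width: 0.0151
finger_force: 48.9
clock: 3.85
position: [0.5631, -0.2332, 0.0382]
tool_rot: [3.141, -0.0, 0.665]
force: [0.0, 0.5, 6.2]
grip_width: 0.0153
finger_force: 49.8
```

```bash
python3 -m crank '{"linear":[[0,0,0.04],[0,0,0.2],[0,0,0.4],[0,0,0.48],[0,0,0.48]],"delta_rot":[[0,0,0],[0,0,0],[0,0,0],[0,0,0],[0,0,0]],"fingers":[-1,-1,-1,-1,-1]}'
python3 -m crank '{"linear":[[0,0.1,0],[0,0.28,0],[0,0.48,0],[0,0.68,0],[0,0.88,0]],"delta_rot":[[0,0,0.1],[0,0,0.2],[0,0,0.3],[0,0,0.4],[0,0,0.5]],"fingers":[-1,-1,-1,-1,-1]}'
python3 -m crank '{"linear":[[-0.06,0.2,0],[-0.12,0.4,0],[-0.124,0.6,0],[-0.124,0.8,0],[-0.124,0.88,0]],"delta_rot":[[0,0,0],[0,0,0],[0,0,0],[0,0,0],[0,0,0]],"fingers":[-1,-1,-1,-1,-1]}'
python3 -c "
from h import *
o=observe();print(o['position'],o['tool_rot'],o['force'],o['moment'])
for n,(u,v,w,h) in dict(top=(190,130,100,110),scene=(340,130,130,150)).items():
  f=grab_frame(n);cv2.imwrite(f'pics/m_{n}.png',cv2.resize(f['image'][v:v+h,u:u+w],None,fx=4,fy=4,interpolation=cv2.INTER_CUBIC)[:,:,::-1])
a=cv2.imread('pics/m_top.png');b=cv2.imread('pics/m_scene.png')[:,:400];
c=np.zeros((600,400,3),np.uint8);c[:440]=a;cv2.imwrite('pics/m.png',np.hstack([c,b]))"
```

```text
clock: 4.35
position: [0.5639, -0.2337, 0.1613]
tool_rot: [3.138, -0.003, 0.665]
force: [-0.5, -0.2, -3.5]
grip_width: 0.0153
finger_force: 49.8
clock: 4.85
position: [0.5618, -0.0112, 0.1569]
tool_rot: [-3.14, 0.001, 0.929]
force: [0.9, 0.3, -2.9]
grip_width: 0.0151
finger_force: 49.8
clock: 5.35
position: [0.5302, 0.2118, 0.1567]
tool_rot: [-3.14, 0.0, 0.932]
force: [0.8, -0.5, -4.3]
grip_width: 0.0154
finger_force: 49.8
[0.53018176 0.21177822 0.15668639] [-3.13968953e+00  4.89862244e-04  9.31958913e-01] [ 0.80917422 -0.48992137 -4.29133214] [-0.00246008 -0.06904278 -0.03449048]
```

View pics/m.png

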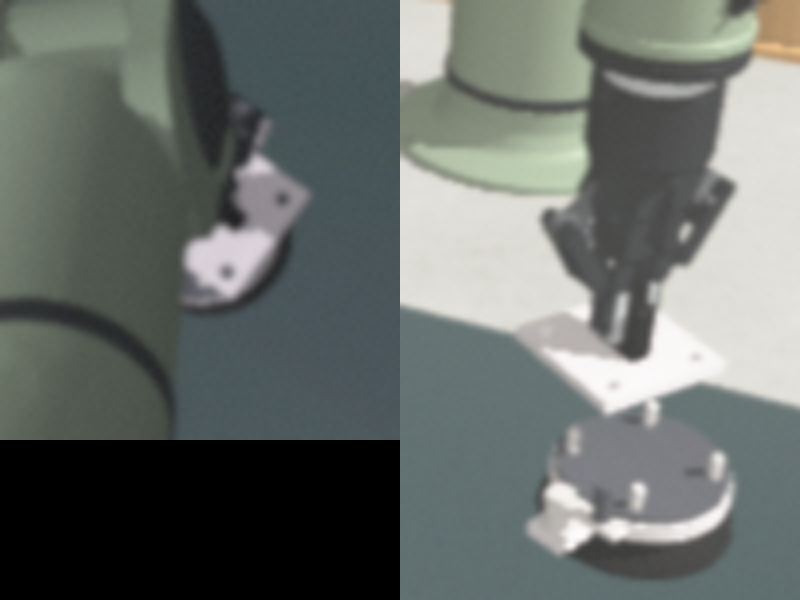

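Now over the mount, still about 28 mm short in y. The top view shows two holes at crop (282,198) and (226,271). The scene view shows the plate level and the studs clear below it. I'll close the gap, settle, and measure holes against studs in the same frames.

```bash
python3 -m crank '{"linear":[[0,0.06,0],[0,0.06,-0.06],[0,0.06,-0.12],[0,0.06,-0.12],[0,0.06,-0.12]],"delta_rot":[[0,0,0],[0,0,0],[0,0,0],[0,0,0],[0,0,0]],"fingers":[-1,-1,-1,-1,-1]}'
python3 -m crank '{"linear":[[0,0,0],[0,0,0]],"delta_rot":[[0,0,0],[0,0,0]],"fingers":[-1,-1]}'
python3 -c "
from h import *
o=observe();print(o['position'],o['tool_rot'],o['force'],o['moment'])
im=[]
for n,(u,v,w,h) in dict(top=(200,130,80,96),scene=(366,190,80,96)).items():
  f=grab_frame(n);im.append(cv2.resize(f['image'][v:v+h,u:u+w],None,fx=5,fy=5,interpolation=cv2.INTER_CUBIC)[:,:,::-1])
cv2.imwrite('pics/m2.png',np.hstack(im))"
```

```text
clock: 5.95
position: [0.5316, 0.2207, 0.1271]
tool_rot: [-3.141, 0.001, 0.926]
force: [0.0, -0.0, -2.4]
grip_width: 0.0151
finger_force: 49.6
clock: 6.15
position: [0.532, 0.2216, 0.1282]
tool_rot: [3.141, -0.001, 0.927]
force: [-0.2, -0.2, -3.6]
grip_width: 0.015
finger_force: 49.6
[0.53204667 0.22161286 0.12821507] [ 3.14131056e+00 -5.97039770e-04  9.26844818e-01] [-0.15076355 -0.22292045 -3.57222426] [-0.02408548  0.00771449  0.00487211]
```

View pics/m2.png

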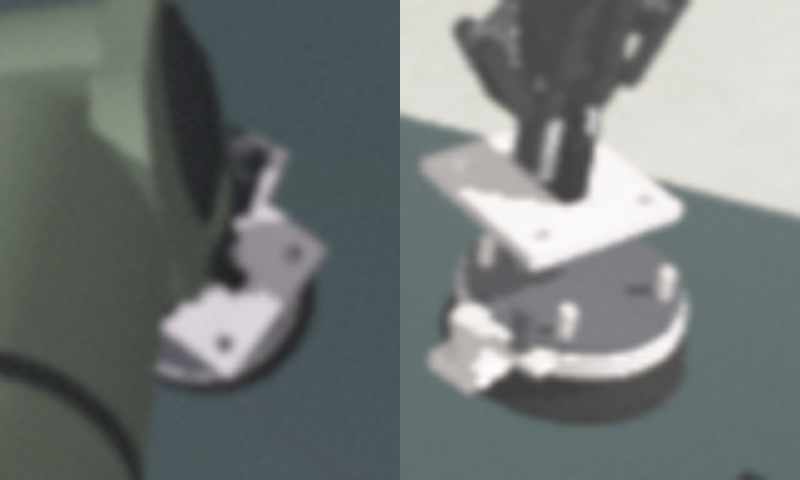

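```bash
python3 - <<'E'
from h import *
T=grab_frame("top");S=grab_frame("scene");o=observe();tcp=o["position"];y=np.degrees(o["tool_rot"][2])
q=lambda b,p:((p[0]+.5)/5-.5+b[0],(p[1]+.5)/5-.5+b[1])
off=lambda a:45.25e-3*np.array([np.cos(np.radians(a+y)),np.sin(np.radians(a+y))])
for z in(.103,.1,):
  for n,f,b,L in(("T",T,(200,130),[((293,253),-135),((224,344),135)]),("S",S,(366,190),[((143,234),-45),((245,199),45),((60,162),-135)])):
    for p,a in L: print(z,n,p,(onz(f,q(b,p),z)[:2]-off(a)-tcp[:2])*1e3)
print(tri(T,q((200,130),(293,253)),S,q((366,190),(60,162))))
# stud tips again at z .0645, both cameras, crop2 scene
print("tips T c",[np.mean([onz(T,((p[0]+.5)/6-.5+210,(p[1]+.5)/6-.5+142),z)[:2] for p in[(160,170),(262,245),(185,350),(80,275)]],0) for z in(.061,.063,.065)])
print("tips S c",[np.mean([onz(S,((p[0]+.5)/6-.5+366,(p[1]+.5)/6-.5+225),z)[:2] for p in[(203,155),(105,72),(222,32),(320,112)]],0) for z in(.061,.063,.065)])
E
```

```text
0.103 T (293, 253) [ 0.68161321 -2.39718065]
0.103 T (224, 344) [-0.07877408 -1.27533681]
0.103 S (143, 234) [0.23491571 2.82751908]
0.103 S (245, 199) [0.75471241 3.0893645 ]
0.103 S (60, 162) [-2.35630857  0.02879619]
0.1 T (293, 253) [ 1.2169149  -1.94078524]
0.1 T (224, 344) [ 0.32695327 -0.7203734 ]
0.1 S (143, 234) [-3.82327636  2.15836788]
0.1 S (245, 199) [-3.58204589  2.63274623]
0.1 S (60, 162) [-6.63983907 -0.93716442]
(array([0.53828864, 0.17604373, 0.10421755]), np.float64(0.003172345607490661))
tips T c [array([0.53350062, 0.2404389 ]), array([0.5331645 , 0.24003927]), array([0.53282839, 0.23963964])]
tips S c [array([0.52673849, 0.24118279]), array([0.52942123, 0.24156273]), array([0.53210398, 0.24194267])]
```

```bash
python3 -m crank '{"linear":[[0.001,0.04,0],[0.001,0.075,0],[0.001,0.075,-0.04],[0.001,0.075,-0.08],[0.001,0.075,-0.1]],"delta_rot":[[0,0,0],[0,0,0],[0,0,0],[0,0,0],[0,0,0]],"fingers":[-1,-1,-1,-1,-1]}'
python3 -m crank '{"linear":[[0,0,0],[0,0,0],[0,0,0]],"delta_rot":[[0,0,0],[0,0,0],[0,0,0]],"fingers":[-1,-1,-1]}'
```

```text
clock: 6.85
position: [0.5314, 0.2401, 0.1012]
tool_rot: [-3.141, 0.002, 0.927]
force: [-0.2, 0.4, -2.3]
grip_width: 0.0152
finger_force: 49.8
clock: 7.15
position: [0.5322, 0.2404, 0.1031]
tool_rot: [3.141, -0.0, 0.927]
force: [-0.4, 0.1, -3.7]
grip_width: 0.0151
finger_force: 49.8
```

```bash
python3 -m crank '{"linear":[[0,0,-0.01],[0,0,-0.018],[0,0,-0.024],[0,0,-0.03],[0,0,-0.03]],"delta_rot":[[0,0,0],[0,0,0],[0,0,0],[0,0,0],[0,0,0]],"fingers":[-1,-1,-1,-1,-1]}'
```

```text
clock: 7.65
position: [0.532, 0.2406, 0.0951]
tool_rot: [-3.141, 0.0, 0.927]
force: [-0.6, 0.3, -3.3]
grip_width: 0.0152
finger_force: 49.8
```

```bash
python3 -m crank '{"linear":[[0,0,-0.003],[0,0,-0.006],[0,0,-0.006]],"delta_rot":[[0,0,0],[0,0,0],[0,0,0]],"fingers":[-1,-1,-1]}'; python3 -c "
from h import *
print(observe()['moment'])"
```

```text
clock: 7.95
position: [0.532, 0.2406, 0.0937]
tool_rot: [-3.142, 0.0, 0.927]
force: [0.5, 0.4, -3.1]
grip_width: 0.0153
finger_force: 49.8
[-0.01805492 -0.09607799  0.04877949]
```

```bash
python3 -m crank '{"linear":[[0,0,-0.004],[0,0,-0.008],[0,0,-0.008]],"delta_rot":[[0,0,0],[0,0,0],[0,0,0]],"fingers":[-1,-1,-1]}'
```

```text
clock: 8.25
position: [0.532, 0.2406, 0.0917]
tool_rot: [-3.142, 0.0, 0.927]
force: [0.1, 0.2, -3.7]
grip_width: 0.0152
finger_force: 49.8
```

```bash
python3 -m crank '{"linear":[[0,0,-0.004],[0,0,-0.008],[0,0,-0.008]],"delta_rot":[[0,0,0],[0,0,0],[0,0,0]],"fingers":[-1,-1,-1]}'; python3 -c "
from h import *
print(observe()['moment'])"
```

```text
clock: 8.55
position: [0.532, 0.2405, 0.0897]
tool_rot: [-3.142, 0.0, 0.927]
force: [1.3, 0.5, -3.4]
grip_width: 0.0153
finger_force: 49.8
[ 0.05787765 -0.09784554  0.03779551]
```

```bash
python3 -m crank '{"linear":[[0,0,-0.004],[0,0,-0.008],[0,0,-0.008]],"delta_rot":[[0,0,0],[0,0,0],[0,0,0]],"fingers":[-1,-1,-1]}'
```

```text
clock: 8.85
position: [0.532, 0.2406, 0.0877]
tool_rot: [-3.142, 0.0, 0.927]
force: [0.8, 0.4, -3.2]
grip_width: 0.0152
finger_force: 49.8
```

```bash
python3 -m crank '{"linear":[[0,0,-0.004],[0,0,-0.008],[0,0,-0.008]],"delta_rot":[[0,0,0],[0,0,0],[0,0,0]],"fingers":[-1,-1,-1]}'; python3 -c "
from h import *
print(observe()['moment'])"
```

```text
clock: 9.15
position: [0.532, 0.2406, 0.0856]
tool_rot: [-3.142, 0.0, 0.927]
force: [0.8, 0.2, -3.4]
grip_width: 0.0154
finger_force: 49.8
[ 0.09322915 -0.13842051 -0.00735823]
```

```bash
python3 -m crank '{"linear":[[0,0,-0.004],[0,0,-0.008],[0,0,-0.008]],"delta_rot":[[0,0,0],[0,0,0],[0,0,0]],"fingers":[-1,-1,-1]}'
```

```text
clock: 9.45
position: [0.532, 0.2406, 0.0837]
tool_rot: [3.142, 0.0, 0.927]
force: [-0.1, -0.2, -4.0]
grip_width: 0.0153
finger_force: 49.8
```

```bash
python3 -m crank '{"linear":[[0,0,-0.003],[0,0,-0.006],[0,0,-0.006]],"delta_rot":[[0,0,0],[0,0,0],[0,0,0]],"fingers":[-1,-1,-1]}'; python3 -c "
from h import *
print(observe()['moment'])"
```

```text
clock: 9.75
position: [0.532, 0.2406, 0.0822]
tool_rot: [-3.142, 0.0, 0.927]
force: [1.1, 0.6, -3.6]
grip_width: 0.0153
finger_force: 49.8
[ 0.12862953 -0.1909686  -0.01819057]
```

```bash
python3 -m crank '{"linear":[[0,0,-0.003],[0,0,-0.006],[0,0,-0.006]],"delta_rot":[[0,0,0],[0,0,0],[0,0,0]],"fingers":[-1,-1,-1]}'
```

```text
clock: 10.05
position: [0.532, 0.2405, 0.0809]
tool_rot: [-3.141, -0.0, 0.927]
force: [-0.8, -0.9, 1.5]
grip_width: 0.0149
finger_force: 50.5
```

```bash
python3 -m crank '{"linear":[[0,0,-0.003],[0,0,-0.006],[0,0,-0.006]],"delta_rot":[[0,0,0],[0,0,0],[0,0,0]],"fingers":[-1,-1,-1]}'; python3 -c "
from h import *
print(observe()['moment'])
f=grab_frame('scene');cv2.imwrite('pics/fit.png',cv2.resize(f['image'][195:285,356:446],None,fx=6,fy=6,interpolation=cv2.INTER_CUBIC)[:,:,::-1])"
```

```text
clock: 10.35
position: [0.532, 0.2406, 0.0794]
tool_rot: [-3.142, -0.0, 0.927]
force: [-2.4, 0.0, 5.0]
grip_width: 0.0152
finger_force: 50.8
[-0.10022283  0.32302238  0.04442571]
```

View pics/fit.png

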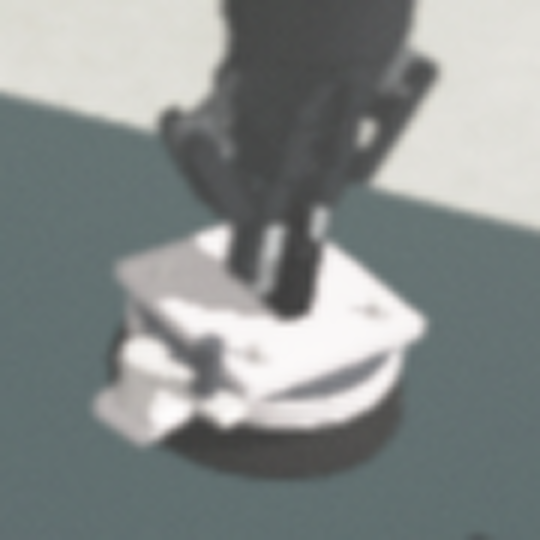

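Contact came at TCP z ≈ 0.081, so the underside is at 0.048. That is the expected seat height, 43 mm above the ≈5 mm glass. The holes at (252,350) and (372,308) are now filled by studs. I'll ease off about 1 mm, release and rise.

```bash
python3 -m crank '{"linear":[[0,0,0.004],[0,0,0.004],[0,0,0.004],[0,0,0.004],[0,0,0.004]],"delta_rot":[[0,0,0],[0,0,0],[0,0,0],[0,0,0],[0,0,0]],"fingers":[-1,-0.6,-0.3,0,0]}'
python3 -m crank '{"linear":[[0,0,0],[0,0,0.04],[0,0,0.12],[0,0,0.24],[0,0,0.32]],"delta_rot":[[0,0,0],[0,0,0],[0,0,0],[0,0,0],[0,0,0]],"fingers":[0,0,0,0,0]}'
```

```text
clock: 10.9
position: [0.532, 0.2406, 0.0802]
tool_rot: [3.142, 0.0, 0.927]
force: [1.0, -0.2, -0.3]
grip_width: 0.0427
finger_force: 0.0
clock: 11.4
position: [0.5324, 0.2405, 0.1626]
tool_rot: [3.141, -0.001, 0.927]
force: [0.6, 0.7, 0.3]
grip_width: 0.0429
finger_force: 0.0
```

Released. Next I'll locate the dark latch pin and the post in the initial frames and get the mount's yaw.

```bash
python3 - <<'E'
from h import *
T=grab_frame("top");S=grab_frame("scene")
t=cv2.imread("pics/top0.png").max(2).astype(int);s=cv2.imread("pics/scene0.png").max(2).astype(int)
print("T rows153-163 cols232-254\n",t[152:164,232:256]);print("S rows 247-268 cols 372-400\n",s[246:268,374:400])
n=cv2.imread("pics/top0.png")
m=(t[142:172]>150).astype(np.uint8)
E
```

```text
T rows153-163 cols232-254
 [[ 85  84  84  86  88  91  89  86  87  85  85  85  81  85  82  83  85  82
   83  83  85  84  83  84]
 [ 84  82  84  96 107 107  99  93  87  85  84  84  82  84  84  84  83  83
   84  82  82  83  82  84]
 [ 83  84  90 111 132 128 109  96  90  81  83  88  87  87  84  84  84  84
   83  83  84  82  83  82]
 [ 82  85  97 130 154 149 121  99  84  78  87  98 100  96  91  88  86  88
   86  84  83  84  83  83]
 [ 85  86 103 139 164 161 132  99  80  75  93 112 119 115 112 115 116 116
  111 103  92  85  83  84]
 [ 84  88  98 124 150 157 142 115  94  96 120 137 147 145 149 155 158 158
  152 136 116  98  88  85]
 [ 83  85  88 101 117 128 132 122 113 126 154 175 179 178 181 186 185 187
  182 172 148 121 100  91]
 [ 84  84  85  86  89  97 104 108 112 131 159 176 185 191 197 200 199 197
  195 188 172 141 120 110]
 [ 84  83  83  82  84  86  88  91  95 108 126 143 159 176 190 203 204 201
  200 193 172 146 127 129]
 [ 82  83  84  84  83  83  84  85  86  90  94 104 120 143 171 196 202 200
  198 190 165 135 126 130]
 [ 83  83  82  83  83  85  84  82  84  83  84  88  94 123 164 1
[... 1867 characters left out ...]
79 196 220
  233 240 242 238 226 211 207 220]
 [183 180 176 176 179 184 199 224 241 248 249 250 244 224 191 180 198 225
  237 242 245 247 237 218 210 215]
 [179 182 181 181 179 187 213 234 246 251 251 250 239 202 147 134 161 192
  221 237 245 241 225 206 200 200]
 [163 176 180 182 181 183 195 221 246 250 246 240 209 143  92  82 106 138
  176 209 208 184 170 174 182 185]
 [138 157 173 179 181 184 188 217 242 241 215 173 130  84  63  62  69  88
  113 137 126 103 101 112 122 126]
 [116 129 146 164 176 183 194 224 241 219 147  94  73  62  58  59  59  62
   71  80  72  65  65  66  71  74]
 [109 112 122 139 161 176 176 179 179 140  88  63  59  59  58  59  57  59
   60  61  61  59  60  60  60  62]]
```

```bash
python3 - <<'E'
from h import *
T=grab_frame("top");S=grab_frame("scene")
m=np.array([.532,.2405])
print("pin foot T",onz(T,(241,156.5),.067),"S foot",onz(S,(389.3,259.5),.065),"S top",onz(S,(389.4,251.5),.091))
print("tri",tri(T,(240.5,156),S,(389.3,256)))
po=onz(T,(248.5,160.5),.065);be=onz(T,(236,156.2),.062)
for n,p in(("post",po),("barend",be)): print(n,p,np.hypot(*(p[:2]-m)),np.degrees(np.arctan2(*(p[:2]-m)[::-1])))
b=be-po;print("bar len",np.hypot(*b[:2]),"dir",np.degrees(np.arctan2(b[1],b[0])))
for yaw in(-20,-23.4,-27):
  for a in(0,.12,.25):
    lp=m+R.from_euler('z',yaw,degrees=True).as_matrix()[:2,:2]@[.082-.03*np.sin(a),.03*np.cos(a)]
    print(yaw,a,lp,"S top/foot",proj(S,[*lp,.091]),proj(S,[*lp,.065]),"T foot",proj(T,[*lp,.065]))
E
```

```text
pin foot T [0.61794026 0.23125609 0.067     ] S foot [0.61981166 0.23532333 0.065     ] S top [0.62289227 0.23319948 0.091     ]
tri (array([0.61774411, 0.23260417, 0.07324908]), np.float64(0.0021838121797481294))
post [0.60580267 0.20926391 0.065     ] 0.08014067320815194 -22.939924490812917
barend [0.62033806 0.24717444 0.062     ] 0.08858984708052095 4.3208129908355115
bar len 0.040601552531239864 dir 69.02252986651244
-20 0 [0.6193154  0.24064513] S top/foot [392.90842825 251.50617775] [391.53872408 260.01880199] T foot [237.98235294 156.26280123]
-20 0.12 [0.61586683 0.24167072] S top/foot [393.71543393 250.77807788] [392.33691144 259.27955169] T foot [237.63388173 157.40214065]
-20 0.25 [0.61202191 0.24230726] S top/foot [394.3990943  249.91087904] [393.01437724 258.39919592] T foot [237.41518995 158.66999035]
-23.4 0 [0.61917032 0.23546651] S top/foot [390.76394772 250.85225882] [389.43014359 259.35696724] T foot [239.7186461  156.27668643]
-23.4 0.12 [0.61578864 0.23669482] S top/foot [391.65176233 250.16786546] [390.30764118 258.66195139] T foot [239.3028207  157.39537552]
-23.4 0.25 [0.61198824 0.23755827] S top/foot [392.42976071 249.34189887] [391.07773704 257.82330803] T foot [239.00864828 158.65006072]
-27 0 [0.61868225 0.23000297] S top/foot [388.54951615 250.08334859] [387.25306502 258.57846849] T foot [241.55014952 156.40133251]
-27 0.12 [0.61538437 0.23144119] S top/foot [389.5180675 249.4478146] [388.20979592 257.93291313] T foot [241.06456844 157.49393303]
-27 0.25 [0.61164569 0.23254157] S top/foot [390.39160683 248.66874188] [389.07369617 257.14172194] T foot [240.69158305 158.72993935]
```

```bash
python3 -m crank '{"linear":[[0.1,0,0],[0.2,0,0],[0.34,-0.012,0],[0.34,-0.012,0],[0.34,-0.012,0]],"delta_rot":[[0,0,0.25],[0,0,0.5],[0,0,0.75],[0,0,1],[0,0,1]],"fingers":[-0.4,-0.4,-0.4,-0.4,-0.4]}'
python3 -m crank '{"linear":[[0,0,0],[0,0,0],[0,0,0],[0,0,0],[0,0,0]],"delta_rot":[[0,0,0.25],[0,0,0.5],[0,0,0.75],[0,0,0.87],[0,0,0.87]],"fingers":[-0.4,-0.4,-0.4,-0.4,-0.4]}'
python3 -m crank '{"linear":[[0,0,0],[0,0,-0.04],[0,0,-0.1],[0,0,-0.14],[0,0,-0.14]],"delta_rot":[[0,0,0],[0,0,0],[0,0,0],[0,0,0],[0,0,0]],"fingers":[-0.4,-0.4,-0.4,-0.4,-0.4]}'
python3 -c "
from h import *
f=grab_frame('scene');a=cv2.resize(f['image'][185:285,350:440],None,fx=5,fy=5,interpolation=cv2.INTER_CUBIC)
f=grab_frame('top');b=cv2.resize(f['image'][130:230,200:268],None,fx=5,fy=5,interpolation=cv2.INTER_CUBIC)
cv2.imwrite('pics/l.png',np.hstack([a,b])[:,:,::-1])"
```

```text
clock: 12.1
position: [0.617, 0.2367, 0.1591]
tool_rot: [-3.14, 0.001, 1.452]
force: [-0.1, -0.2, -0.2]
grip_width: 0.0255
finger_force: 0.0
clock: 12.6
position: [0.6162, 0.2377, 0.1599]
tool_rot: [-3.14, -0.0, 1.904]
force: [-0.0, -0.5, 0.1]
grip_width: 0.0252
finger_force: 0.0
clock: 13.1
position: [0.6159, 0.2372, 0.1229]
tool_rot: [-3.138, 0.0, 1.906]
force: [0.3, -0.3, 0.2]
grip_width: 0.0252
finger_force: 0.0
```

View pics/l.png

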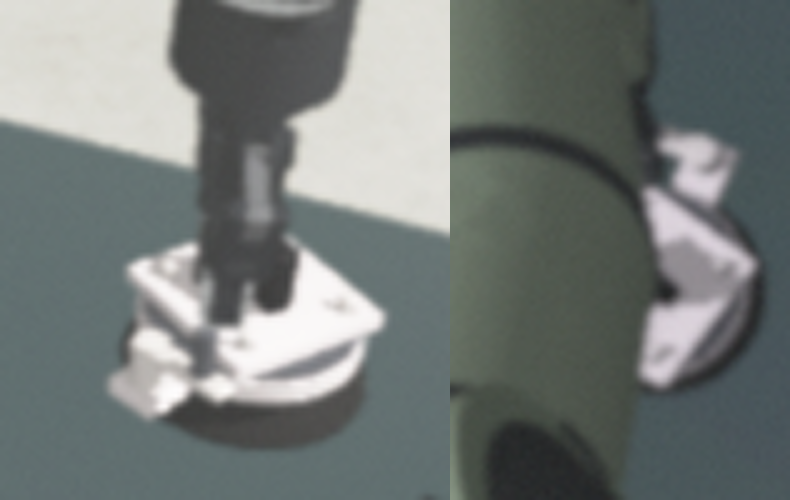

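The flange is seated, with studs poking through the plate at scene crop (165,265), (340,300) and (240,345). The fingers straddle the pin at (207,345), and the front finger's offset agrees with the plan. I'll lower them over the pin.

```bash
python3 -m crank '{"linear":[[0.006,0,-0.04],[0.006,0,-0.08],[0.006,0,-0.1],[0.006,0,-0.11],[0.006,0,-0.11]],"delta_rot":[[0,0,0],[0,0,0],[0,0,0],[0,0,0],[0,0,0]],"fingers":[-0.4,-0.4,-0.4,-0.4,-0.4]}'
```

```text
clock: 13.7
position: [0.6184, 0.2375, 0.0974]
tool_rot: [-3.141, 0.0, 1.906]
force: [-0.2, 0.7, 0.4]
grip_width: 0.0256
finger_force: 0.0
```

```bash
python3 -m crank '{"linear":[[0,0,-0.01],[0,0,-0.02],[0,0,-0.03],[0,0,-0.03]],"delta_rot":[[0,0,0],[0,0,0],[0,0,0],[0,0,0]],"fingers":[-0.4,-0.4,-0.4,-0.4]}'
```

```text
clock: 14.1
position: [0.6184, 0.2375, 0.09]
tool_rot: [-3.141, 0.0, 1.906]
force: [0.3, -0.2, -0.1]
grip_width: 0.0255
finger_force: 0.0
```

```bash
python3 -m crank '{"linear":[[-0.015,-0.005,-0.008],[-0.03,-0.01,-0.008],[-0.045,-0.015,-0.008],[-0.06,-0.02,-0.008],[-0.06,-0.02,-0.008]],"delta_rot":[[0,0,0],[0,0,0],[0,0,0],[0,0,0],[0,0,0]],"fingers":[-0.4,-0.4,-0.4,-0.4,-0.4]}'
```

```text
clock: 14.6
position: [0.6033, 0.2332, 0.0887]
tool_rot: [3.14, -0.001, 1.907]
force: [1.0, 2.6, 0.2]
grip_width: 0.0256
finger_force: 1.0
```

```bash
python3 -m crank '{"linear":[[-0.015,-0.005,0],[-0.03,-0.01,0],[-0.045,-0.015,0],[-0.06,-0.02,0],[-0.06,-0.02,0]],"delta_rot":[[0,0,0],[0,0,0],[0,0,0],[0,0,0],[0,0,0]],"fingers":[-0.4,-0.4,-0.4,-0.4,-0.4]}'
```

```text
clock: 15.1
position: [0.5879, 0.2271, 0.0882]
tool_rot: [-3.141, 0.0, 1.906]
force: [-0.7, -0.8, 0.9]
grip_width: 0.0254
finger_force: 0.0
```

```bash
python3 -m crank '{"linear":[[-0.015,-0.005,0],[-0.03,-0.01,0],[-0.045,-0.015,0],[-0.045,-0.015,0]],"delta_rot":[[0,0,0],[0,0,0],[0,0,0],[0,0,0]],"fingers":[-0.4,-0.4,-0.4,-0.4]}'
```

```text
clock: 15.5
position: [0.5768, 0.2234, 0.0883]
tool_rot: [-3.141, 0.0, 1.906]
force: [-0.0, -0.1, 0.9]
grip_width: 0.0256
finger_force: 0.0
```

```bash
python3 - <<'E'
from h import *
S=grab_frame("scene")
print(S["image"].max(2)[240:268,374:404].astype(int))
m=np.array([.532,.2405])
for a in(0,.4,.8,1.2,1.57):
    lp=m+R.from_euler('z',-24,degrees=True).as_matrix()[:2,:2]@[.082-.03*np.sin(a),.03*np.cos(a)]
    print(a,lp,proj(S,[*lp,.091]),proj(S,[*lp,.065]))
E
```

```text
[[119 143 176 215 237 242 238 223 208 199 178 143 109 108 103  84  74  74
   75  77  78  77  77  75  72  69  65  64  63  63]
 [118 129 149 179 215 236 243 243 239 224 191 153 120 120 120  97  76  72
   72  73  74  86  96  86  73  67  63  62  63  64]
 [114 117 128 148 176 203 228 241 245 242 225 196 159 147 146 115  82  73
   71  74  86 116 139 122  87  69  64  62  62  63]
 [112 114 119 133 148 171 194 218 238 246 244 237 211 174 151 115  82  74
   73  74  92 132 160 153 123  90  70  65  62  63]
 [113 113 119 132 136 145 165 189 224 239 243 243 231 195 153 110  83  76
   75  76  96 141 169 174 160 132  97  74  63  63]
 [111 113 119 134 132 124 136 162 189 206 219 231 224 190 145 103  80  75
   75  76 103 151 177 181 179 164 137 101  73  65]
 [114 113 119 132 130 112 109 132 161 177 188 202 200 177 135  95  78  77
   76  80 110 165 196 202 192 181 168 142 105  80]
 [113 112 117 133 136 114  99 107 133 158 177 194 191 172 131  91  78  73
   74  82 119 186 229 237 225 211 204 195 172 144]
 [111 108 108 132 148 128 105  99 110 132 157 178 180 165 127  89  75  73
   75  87 131 197 237 246 
[... 2119 characters left out ...]
0 113 125 129 135 143 150 153]
 [118 133 148 168 187 219 242 247 247 222 149  97  75  64  61  62  63  63
   63  66  66  67  67  71  74  78  81  87  91  93]
 [111 115 124 143 167 198 222 213 190 142  90  67  64  61  64  62  62  63
   63  64  64  64  63  64  65  65  65  66  69  71]]
0 [0.61911283 0.23455396] [390.39059373 250.72946707] [389.06306734 259.23266276]
0.4 [0.60747706 0.23714225] [392.75158539 248.19933368] [391.40015973 256.66363229]
0.8 [0.59575189 0.23499504] [393.13993304 245.15128956] [391.79733703 253.56957097]
1.2 [0.58578845 0.22845134] [391.55534464 242.08382913] [390.25099976 250.45621622]
1.57 [0.57951409 0.21937152] [388.59332358 239.63936447] [387.34402472 247.97570303]
```

```bash
python3 -m crank '{"linear":[[-0.008,-0.003,0],[-0.015,-0.005,0],[-0.019,-0.0065,0],[-0.019,-0.0065,0]],"delta_rot":[[0,0,0],[0,0,0],[0,0,0],[0,0,0]],"fingers":[-0.4,-0.4,-0.4,-0.4]}'
```

```text
clock: 15.95
position: [0.5728, 0.2219, 0.0884]
tool_rot: [3.141, 0.0, 1.906]
force: [4.1, -1.8, 0.1]
grip_width: 0.0255
finger_force: 1.8
```

```bash
python3 -m crank '{"linear":[[-0.004,-0.0013,0],[-0.008,-0.0026,0],[-0.008,-0.0026,0]],"delta_rot":[[0,0,0],[0,0,0],[0,0,0]],"fingers":[-0.4,-0.4,-0.4]}'; python3 -c "
from h import *
print(observe()['moment'])"
```

```text
clock: 16.25
position: [0.5718, 0.2214, 0.0886]
tool_rot: [3.139, 0.001, 1.906]
force: [11.3, -0.3, -5.1]
grip_width: 0.0256
finger_force: 5.0
[-0.19464087 -2.23412839 -0.0200747 ]
```

Force rises at the expected end position: the pad face is at 0.6255 against a computed stop of 0.6254. I'll back off to centre the pin, rise and swing clear for a look.

```bash
python3 -m crank '{"linear":[[0.014,0.005,0],[0.027,0.009,0],[0.027,0.009,0],[0.027,0.009,0.05],[0.027,0.009,0.15]],"delta_rot":[[0,0,0],[0,0,0],[0,0,0],[0,0,0],[0,0,0]],"fingers":[-0.4,-0.4,-0.4,-0.4,-0.4]}'
python3 -m crank '{"linear":[[0,0,0.1],[0,0,0.25],[0,-0.2,0.4],[0,-0.4,0.5],[0,-0.6,0.5]],"delta_rot":[[0,0,0],[0,0,0],[0,0,0],[0,0,0],[0,0,0]],"fingers":[-0.4,-0.4,-0.4,-0.4,-0.4]}'
python3 -m crank '{"linear":[[0,-0.2,0],[0,-0.4,0],[0,-0.6,0],[0,-0.8,0],[0,-0.8,0]],"delta_rot":[[0,0,0],[0,0,0],[0,0,0],[0,0,0],[0,0,0]],"fingers":[-0.4,-0.4,-0.4,-0.4,-0.4]}'
python3 -c "
from h import *
f=grab_frame('scene');a=cv2.resize(f['image'][210:290,360:440],None,fx=5,fy=5,interpolation=cv2.INTER_CUBIC)
f=grab_frame('top');b=cv2.resize(f['image'][140:220,200:280],None,fx=5,fy=5,interpolation=cv2.INTER_CUBIC)
cv2.imwrite('pics/e.png',np.hstack([a,b])[:,:,::-1])"
```

```text
clock: 16.75
position: [0.5762, 0.2235, 0.1254]
tool_rot: [-3.138, 0.0, 1.906]
force: [-0.4, 0.2, 0.9]
grip_width: 0.0257
finger_force: 0.0
clock: 17.25
position: [0.5777, 0.0896, 0.2521]
tool_rot: [3.138, -0.0, 1.908]
force: [1.5, -0.6, 0.6]
grip_width: 0.0259
finger_force: 0.0
clock: 17.75
position: [0.576, -0.1174, 0.2499]
tool_rot: [-3.141, 0.003, 1.898]
force: [-0.2, -0.1, 0.8]
grip_width: 0.0259
finger_force: 0.0
```

View pics/e.png

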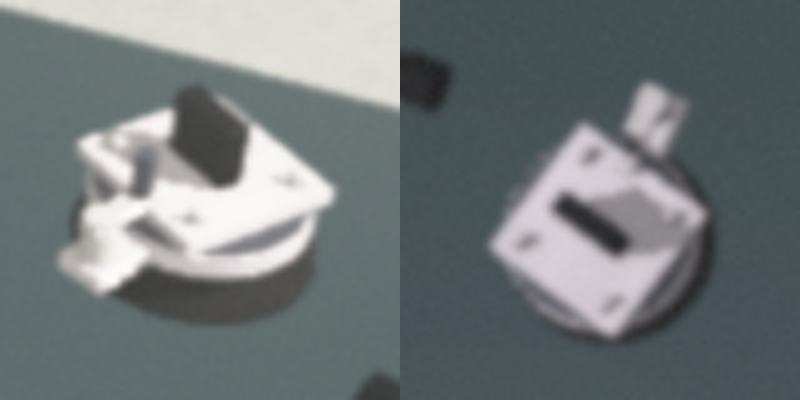

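The final view shows the grip upright, studs through all four holes, and the plate flat on the ring. The pin at scene crop (143,165) is full pixel (388,243), which matches the prediction of (388,244) for latch angle 1.57. The gripper is clear, so I'm handing in.

```bash
python3 -c "
from workcell import bot
print(bot.job_done())"
```

```text
the job is handed in; nothing more can be done
None
```

I fitted the flange flush on all four studs, grip up, swung the latch to its stop over the flange's edge, moved the robot clear, and handed the job in at about 18 s; no verdict was shown.

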